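# Top up the dowel carriage and index it to its next lock hole

## Robot

A 6-joint arm with a two-finger parallel gripper is mounted at the origin on the work surface. World frame = base frame: x ahead of the robot, y to its left, z up, the work surface at z = 0. Lengths are in m, angles in rad, forces in N, time in s.
With the tool pointing down it reaches from about 0.375 to 0.975 m from the base axis. Payload 3.8 kg.
Tool frame: the origin (TCP) lies at the very end of the fingers, on their centre line; the grasp point (between the pads) lies bot.grip_point_offset behind it (bot.grip_point_offset is the distance from the TCP to the grasp point, in m); z points along the fingers, y is the line along which they close (so a half turn about z gives the same grasp; the last joint's range is limited). The gripper opens to 85 mm and grips with 20 to 120 N. Pads are 22 mm wide; open, the fingers measure 114 mm over their backs; the gripper's body (76 mm by 85 mm) begins 54 mm behind the grasp point. The pads swing forward as they close: fully open they stand 13 mm farther back than shut.
Start: joints at [1.13, 0.264, 1.604, -0, 1.274, -0.037], TCP at [0.265, 0.621, 0.2] pointing down, gripper open.
Joint ranges: [-2.63, 2.63], [-0.94, 2.18], [0.31, 2.57], [-1.31, 4.45], [0, 2.66], [-2.55, 2.55]. Speed limits (rad/s): [2.57, 2.57, 3.14, 3.14, 3.14, 3.14].

## Interface

Orientations are given as a rotation vector (axis times angle).
In Python, from workcell import bot, vision gives the robot as it stands.
- The arm moves only by the tool play_rows, never from a script. Its argument "rows" is a list of rows, each an object of numbers: "dx", "dy", "dz": the shift along the tool's x, y, z as a fraction of full scale; "roll": the turn about the tool's z as a fraction of full scale; "fingers": the closure, from 0 (fully open) to 1 (shut). In form: [{"dx": .., "dy": .., "dz": .., "roll": .., "fingers": ..}, ...]. A call has 1 to 20 rows; each row shifts and turns the commanded pose from where the row before left it, along the tool's axes as they then stand; what a row does not reach is not made up. Full scale, the value 1, is 0.04 m for a shift and 4 degrees for a turn. A row lasts 1/12 s, in which the tool goes at most 41.7 mm and 7.16 degrees, less where a joint would pass 70% of its speed; a pose out of reach is approached as far as the arm can. A call with a number of a shift or a turn outside -1 to 1 is refused whole. A call with a gripper value outside its range is refused whole. The fingers move at their own pace and stop on an object; "grip_force" is the grip in N (left out, the last holds). Time passes only in rows, so rows that do not move let the fingers close. It gives the time, the measured TCP pose, the force and the opening at its end, in the units of the state.
- bot.read_state(): the state, without advancing time (a new reading comes with each control period).
- vision.read_camera(name): name is "side" or "top"; returns a dict with "pixels" (480x640x3 uint8, red, green, blue), "depth" (480x640 float32, m along the optical axis (not along the pixel's ray), 0 where there is no reading), "fx", "fy", "cx", "cy" (pixels), "R" (3x3) and "t" (3): a world point X has camera coordinates R X + t. Camera axes: x right, y down, z forward; pixel columns grow to the right and rows downward; lengths in m; the calibration is good to about 2 mm. A picture is of the moment at which its call begins.
- bot.finish_job(): hands the job in, once; it reports no verdict.
The state is a dict: "time": time; "q": joint angles; "joint_vel": joint speeds; "joint_torque": joint torques, N m; "tool_pos": TCP position; "tcp_rot": TCP orientation; "wrist_force": force on the tool from outside, world axes, zero at the start; "torque": the same for the moment, N m; "width": opening from 0.0 (shut) to 1.0 (fully open).
Only numpy, scipy, OpenCV 4.12 (cv2) and the standard library are available. Lean on these libraries where they do the work, as an engineer would, in place of code of your own. Each camera call takes 0.05 s, during which the arm holds its last target. There are 200 camera calls.

## Task

Put one of the spare dowels from the dark block into the one empty pocket of the blue dowel carriage, pushed down to the bottom like the others, and leave the other spare and everything else on the bench where it is. Then pull up the red lock handle, slide the carriage one hole along the rail towards the red end stop, and push the handle down so that the lock pin is fully home in that next hole. Finish like that, without letting go: the gripper still holding the red handle and keeping it pressed fully home.

Things in the scene. Friction and masses are not known exactly. Their poses are not given: they have to be found in the camera images.
- lock_handle (a point): Centre of the red bar handle of the lock plunger, 16 mm thick along its own x, 40 mm long along its own y, 24 mm tall (12 mm above and below this point), on a vertical steel pin. It stands at one end of the blue carriage, 58 mm from pocket 0. With the pin fully home this point is 87 mm above the bench, at rest 4 mm higher. Below the bar a boss 25 mm wide reaches up to 64 mm above the bench. Its y axis is the sliding direction, towards the red end stop.
- plunger (a joint): Height of the lock plunger over fully home, m: 0 = pin fully home (hard stop), 0.004 = where its rubber seat lets it stand by itself (locked, but proud), 0.012 and more = pin clear of the rail, 0.024 = upper stop. Spring of 1 N per mm about the 0.004 rest: about 4 N press to hold it home, about 14 N pull at 0.018. Let go over the rail between holes, the pin rides on the rail; over a hole it drops in to 0.004.
- carriage (a joint): Travel of the carriage along the rail, m, growing towards the red end stop (along the carriage's own +y, as the orientation of lock_handle and the seats shows). 0 = first hole, where it starts; 0.05 = next hole; 0.10 = last hole. About 1.5 mm of play either way in a hole. Friction 2 N. It moves only while the pin is clear of the rail. Yellow marks on the rail show the holes, a red mark on the carriage the pin.
- seat0 (a point): Where the mid-height centre of a dowel seated in pocket 0 of the carriage is: on the pocket's axis, 23 mm above its mouth, 75 mm above the bench. The pocket is a round blind hole 22.5 mm wide and 22 mm deep in the carriage's flat top, which is 66 mm wide and 52 mm above the bench. The four pockets stand 48 mm apart in one row, pocket 0 nearest the lock handle. x axis across the row, y along it towards the red end stop, z up. Moves with the carriage.
- seat1 (a point): Where the mid-height centre of a dowel seated in pocket 1 of the carriage is: on the pocket's axis, 23 mm above its mouth, 75 mm above the bench. The pocket is a round blind hole 22.5 mm wide and 22 mm deep in the carriage's flat top, which is 66 mm wide and 52 mm above the bench. The four pockets stand 48 mm apart in one row, pocket 0 nearest the lock handle. x axis across the row, y along it towards the red end stop, z up. Moves with the carriage.
- seat2 (a point): Where the mid-height centre of a dowel seated in pocket 2 of the carriage is: on the pocket's axis, 23 mm above its mouth, 75 mm above the bench. The pocket is a round blind hole 22.5 mm wide and 22 mm deep in the carriage's flat top, which is 66 mm wide and 52 mm above the bench. The four pockets stand 48 mm apart in one row, pocket 0 nearest the lock handle. x axis across the row, y along it towards the red end stop, z up. Moves with the carriage.
- seat3 (a point): Where the mid-height centre of a dowel seated in pocket 3 of the carriage is: on the pocket's axis, 23 mm above its mouth, 75 mm above the bench. The pocket is a round blind hole 22.5 mm wide and 22 mm deep in the carriage's flat top, which is 66 mm wide and 52 mm above the bench. The four pockets stand 48 mm apart in one row, pocket 0 nearest the lock handle. x axis across the row, y along it towards the red end stop, z up. Moves with the carriage.
- dowel_a_mid (a point): Mid-height centre of a pale beech dowel 20 mm in diameter and 90 mm long, upright, 22 g. At the start in one of the carriage's pockets, which of the four differs. Seated in any pocket this point is 23 mm above the pocket's mouth and 45 mm above the pocket's floor.
- dowel_b_mid (a point): Mid-height centre of a pale beech dowel 20 mm in diameter and 90 mm long, upright, 22 g. At the start in one of the carriage's pockets, which of the four differs. Seated in any pocket this point is 23 mm above the pocket's mouth and 45 mm above the pocket's floor.
- dowel_c_mid (a point): Mid-height centre of a pale beech dowel 20 mm in diameter and 90 mm long, upright, 22 g. At the start in one of the carriage's pockets, which of the four differs. Seated in any pocket this point is 23 mm above the pocket's mouth and 45 mm above the pocket's floor.
- dowel_d_mid (a point): Mid-height centre of a pale beech dowel 20 mm in diameter and 90 mm long, upright, 22 g. At the start a spare in the dark wooden spare block (fixed, 120 x 70 mm, 30 mm high, two pockets 55 mm apart along own x of this point, of the same width and depth as those of the carriage). Seated in any pocket this point is 23 mm above the pocket's mouth and 45 mm above the pocket's floor.
- dowel_e_mid (a point): Mid-height centre of a pale beech dowel 20 mm in diameter and 90 mm long, upright, 22 g. At the start a spare in the dark wooden spare block (fixed, 120 x 70 mm, 30 mm high, two pockets 55 mm apart along own x of this point, of the same width and depth as those of the carriage). Seated in any pocket this point is 23 mm above the pocket's mouth and 45 mm above the pocket's floor.
- glue_bottle: Bystander, loose: white glue bottle with yellow label and orange cap, 58 mm across, 165 mm tall. Origin on its underside.
- finish_tin: Bystander, loose: steel tin with green band, 84 mm across, 100 mm tall. Origin on its underside.
- hammer: Bystander, loose: hammer lying flat. Origin on its underside.
- screwdriver: Bystander, loose: screwdriver lying flat. Origin on its underside.
- offcut: Bystander, loose: pale wood offcut 50 x 110 x 22 mm lying flat. Origin on its underside.
- tape_roll: Bystander, loose: yellow tape roll lying flat, 90 mm across, 25 mm high. Origin on its underside.
Mind the look-alikes: they are no part of the job. Leave any green look-alike of the part that bears dowel_c_mid alone. What is shaped like the part that bears dowel_d_mid but green is not meant.

How it is judged:
On the way, in this order (a step that is already met when the one before it is completed fails the run):
1. all four pockets of the carriage hold a dowel seated to the bottom, with the carriage still locked in its first hole (distance between any of dowel_a_mid, dowel_b_mid, dowel_c_mid, dowel_d_mid, dowel_e_mid and seat0 below 0.006 m and distance between any of dowel_a_mid, dowel_b_mid, dowel_c_mid, dowel_d_mid, dowel_e_mid and seat1 below 0.006 m and distance between any of dowel_a_mid, dowel_b_mid, dowel_c_mid, dowel_d_mid, dowel_e_mid and seat2 below 0.006 m and distance between any of dowel_a_mid, dowel_b_mid, dowel_c_mid, dowel_d_mid, dowel_e_mid and seat3 below 0.006 m and value of joint carriage below 0.004 m and value of joint plunger below 0.008 m), for 0.2 s.
2. the lock handle is pulled up, pin clear of the rail, before the carriage moves (value of joint plunger above 0.0115 m and value of joint carriage below 0.006 m).
At the end, for the whole second after the job is handed in: Each pocket holds a seated dowel (mid-height centre within 6 mm of its seat); one spare stays in place (12 mm); carriage in the next hole (50 mm within 3); lock pin held fully home (within 1.8 mm) with the fingers on the red handle (over 2 N) (distance between any of dowel_a_mid, dowel_b_mid, dowel_c_mid, dowel_d_mid, dowel_e_mid and seat0 below 0.006 m and distance between any of dowel_a_mid, dowel_b_mid, dowel_c_mid, dowel_d_mid, dowel_e_mid and seat1 below 0.006 m and distance between any of dowel_a_mid, dowel_b_mid, dowel_c_mid, dowel_d_mid, dowel_e_mid and seat2 below 0.006 m and distance between any of dowel_a_mid, dowel_b_mid, dowel_c_mid, dowel_d_mid, dowel_e_mid and seat3 below 0.006 m and distance of any of dowel_d_mid, dowel_e_mid from where it was at the start of the episode below 0.012 m and value of joint carriage between 0.047 and 0.053 m and value of joint plunger below 0.0018 m and contact force between the fingers and plunger above 2 N); the arm keeps its last pose, push and grip.
It fails at once if a bystander is moved by more than 30 mm (distance of any of glue_bottle, finish_tin, hammer, screwdriver, offcut, tape_roll from where it was at the start of the episode above 0.03 m).
It also fails if it takes over 51 s, if anything falls off the work surface, if the arm or the gripper's body presses on something with over 40 N, if the wrist force passes 120 N, or if a joint passes its speed limit or range.

## Working session

There is one attempt and no reset: what is moved stays moved. The work goes in short steps, Python scripts to look and compute and a tool call to move; the robot and the scene stay as the last step left them, time stands still between calls to the robot, and variables do not carry over. Pictures are saved under pics/ and viewed, on a budget of 10 in all, crops included, one or two more only if the job needs it, and the job is handed in when it is done.

Besides the shell and the picture viewer there is one more tool, called after "Request:" in YAML: its name, and indented under it one key for each argument. play_rows: Moves the arm, as the interface text tells. Its arguments: {"type":"object","properties":{"rows":{"type":"array","items":{"type":"object","properties":{"dx":{"type":"number","minimum":-1,"maximum":1},"dy":{"type":"number","minimum":-1,"maximum":1},"dz":{"type":"number","minimum":-1,"maximum":1},"roll":{"type":"number","minimum":-1,"maximum":1},"fingers":{"type":"number"}}}},"grip_force":{"type":"number"}},"required":["rows"]}

```bash
mkdir -p pics
python3 - <<'E'
from workcell import bot, vision
import cv2, numpy as np
s=bot.read_state(); print(s, bot.grip_point_offset)
for n in ("top","side"):
    c=vision.read_camera(n); cv2.imwrite(f"pics/{n}0.png",c["pixels"][:,:,::-1]); np.savez(f"{n}0.npz",**c)
    print(n,c["fx"],c["cx"],c["cy"],c["R"],c["t"])
E
```

```text
{'time': 0.0, 'q': array([ 1.13013414e+00,  2.64773832e-01,  1.60538791e+00, -1.56692403e-05,
        1.27370586e+00, -3.69113719e-02]), 'joint_vel': array([ 0.00110872, -0.00094007,  0.00163684,  0.00017882,  0.0006365 ,
        0.00034529]), 'joint_torque': array([-2.03748732e-04, -5.15117276e+01, -3.67309141e+01,  1.02756161e-06,
        1.30609958e-02,  7.87416980e-06]), 'tool_pos': array([0.26485509, 0.61998543, 0.19884067]), 'tcp_rot': array([-0.6297989 , -3.0772807 ,  0.00347707]), 'wrist_force': array([-0.03069167, -0.55615234,  0.12970614]), 'torque': array([-0.07125977,  0.0150085 , -0.03348438]), 'width': 1.0015210215446215} 0.0187
top 522.5530412979859 315.9252011140736 236.45104434056378 [[ 0.01072189 -0.99989062  0.01018753]
 [-0.99535679 -0.01164677 -0.09554692]
 [ 0.09565513 -0.00911579 -0.99537279]] [-0.03727731  0.57271727  1.31238342]
side 547.6178037678251 325.02382089291905 235.97941310112887 [[ 0.93265798 -0.360723    0.00529194]
 [-0.22451812 -0.59185399 -0.77414499]
 [ 0.28238396  0.72082437 -0.6329862 ]] [-0.54947716  0.17240571  1.17719265]
```

View pics/top0.png

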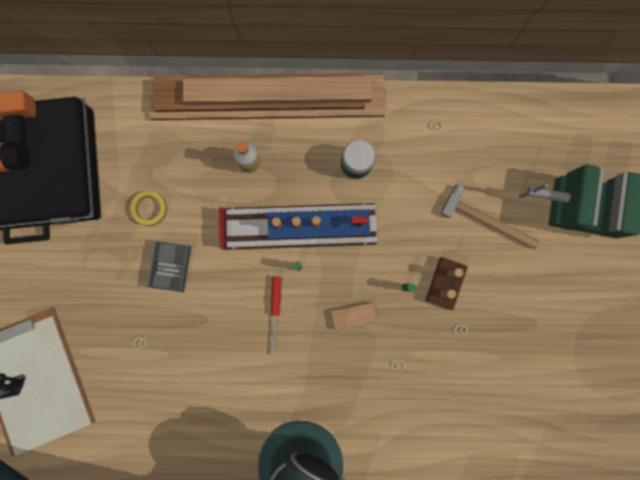

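View pics/side0.png

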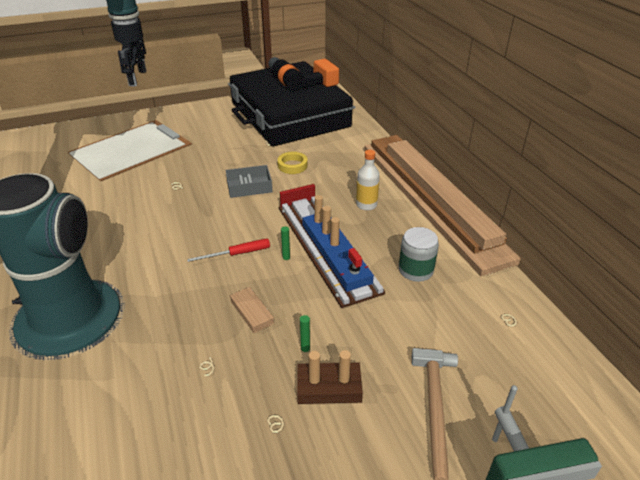

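Top view: the carriage is at (320,222), with dowels at (277,222), (297,221) and (316,221). That makes pocket 0 at about (336,222), next to the red handle (360,220), the empty one. The end stop is on the left (+y).
Look-alikes for the spare: beech dowels in the dark block at (459,272) and (451,294) are the right ones. Green dowels at (297,266) and (409,287) are not meant, and the three carriage dowels stay put.

```bash
cat > h.py <<'E'
import numpy as np, cv2
from workcell import bot, vision
def cloud(c):
    v,u=np.mgrid[0:480,0:640]; d=c["depth"].astype(float)
    P=np.stack([(u-c["cx"])/c["fx"]*d,(v-c["cy"])/c["fy"]*d,d],-1)
    X=(P-c["t"])@np.asarray(c["R"]); X[d==0]=np.nan; return X
def proj(c,X):
    p=np.asarray(c["R"])@np.asarray(X)+c["t"]; return c["fx"]*p[0]/p[2]+c["cx"],c["fy"]*p[1]/p[2]+c["cy"]
def blobs(X,m,mn=8):
    n,l,s,ce=cv2.connectedComponentsWithStats(m.astype(np.uint8))
    for i in range(1,n):
        if s[i,4]>=mn:
            Q=X[l==i]; print(s[i,4],ce[i].round(1),"mean",np.nanmean(Q,0).round(4),"mid",((np.nanmin(Q,0)+np.nanmax(Q,0))/2).round(4))
E
python3 - <<'E'
from h import *
for n in("top","side"):
    c=dict(np.load(n+"0.npz")); X=cloud(c); z=X[...,2]; p=c["pixels"].astype(int)
    x,y=X[...,0],X[...,1]
    r=(x>.3)&(x<.75)&(y>-.4)&(y<.3)
    print(n,"dowel tops spare"); blobs(X,r&(z>.09)&(z<.105)&(y<-.2))
    print("carr"); blobs(X,r&(z>.113)&(z<.126)&(x<.6))
    red=(p[...,0]>120)&(p[...,1]<60)&(p[...,2]<60)
    print("handle"); blobs(X,r&red&(z>.08)&(z<.115))
    blue=(p[...,2]>p[...,0]+30)&(z>.04)&(z<.06)
    print("blue"); blobs(X,r&blue,50)
    if n=="top":
        m=(r&blue).astype(np.uint8); Q=X[m>0][:,:2].astype(np.float32); print(cv2.minAreaRect(Q))
        m=r&(z>.02)&(z<.04)&(y<-.2)&(x<.56)&(x>.4); print("block",cv2.minAreaRect(X[m][:,:2].astype(np.float32)))
t=cv2.imread("pics/top0.png")
a=cv2.resize(t[180:320,200:480],None,fx=2.8,fy=2.8,interpolation=cv2.INTER_CUBIC); cv2.imwrite("pics/crop1.png",a)
E
```

```text
top dowel tops spare
56 [457.6 272.3] mean [ 0.4832 -0.3743  0.0968] mid [ 0.4828 -0.3752  0.0973]
24 [409.6 286.7] mean [ 0.4474 -0.2585  0.0921] mid [ 0.4478 -0.2595  0.093 ]
59 [450.3 293.6] mean [ 0.4318 -0.356   0.0964] mid [ 0.432  -0.3564  0.0957]
carr
27 [275.5 223.1] mean [0.595  0.0669 0.12  ] mid [0.5952 0.0672 0.1198]
21 [295.6 222.9] mean [0.5963 0.0189 0.1201] mid [0.5958 0.0192 0.1206]
18 [315.5 222.8] mean [ 0.5972 -0.0286  0.1189] mid [ 0.5967 -0.0286  0.1179]
handle
83 [359.4 219.7] mean [ 0.6082 -0.1354  0.1023] mid [ 0.6087 -0.1345  0.1024]
blue
1959 [318.  224.4] mean [ 0.6016 -0.0355  0.0515] mid [ 0.6028 -0.0359  0.0501]
((0.6035737991333008, -0.0361248254776001), (0.06539066135883331, 0.25622788071632385), 2.6588029861450195)
block ((0.4691186845302582, -0.3337593078613281), (0.1392684429883957, 0.12032715976238251), 69.90737915039062)
side dowel tops spare
49 [304.7 318.1] mean [ 0.4444 -0.2642  0.0916] mid [ 0.4441 -0.265   0.0922]
110 [314.4 355.7] mean [ 0.4292 -0.3598  0.0974] mid [ 0.4297 -0.3589  0.0958]
110 [345.1 355.1] mean [ 0.4808 -0.3783  0.0975] mid [ 0.4818 -0.3774  0.0964]
carr
39 [317.6 198.4] mean [0.5934 0.0624 0.1194] mid [0.5937 0.0635 0.1188]
34 [325.3 209.4] mean [0.595  0.015  0.1191] mid [0.5943 0.0163 0.119 ]
29 [333.2 221. ] mean [ 0.5958 -0.0325  0.1188] mid [ 0.5957 -0.0309  0.1186]
handle
109 [355.9 257. ] mean [ 0.6042 -0.1443  0.0993] mid [ 0.6052 -0.1386  0.0944]
blue
1438 [337.5 253.7] mean [ 0.5923 -0.0672  0.0517] mid [ 0.6011 -0.0386  0.0498]
```

View pics/crop1.png

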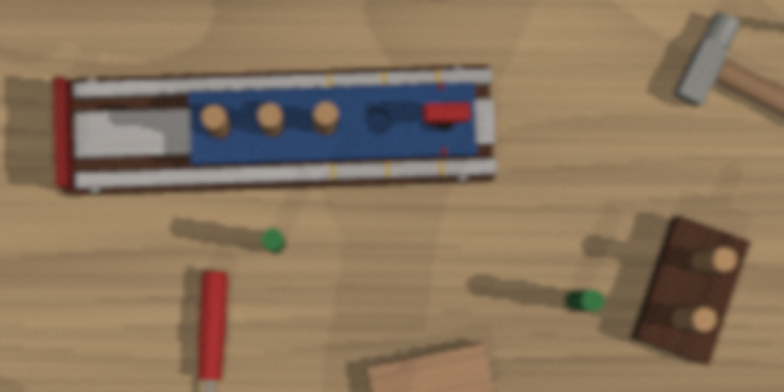

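```bash
cat >> h.py <<'E'
from scipy.spatial.transform import Rotation as Ro
def plan(target,ydir):
    s=bot.read_state(); R=Ro.from_rotvec(s["tcp_rot"]).as_matrix()
    cur=np.degrees(np.arctan2(R[1,1],R[0,1])); want=np.degrees(np.arctan2(ydir[1],ydir[0]))
    for k in(0,180):
        d=(want+k-cur+180)%360-180      # world yaw change; roll about down z is -d
        R2=Ro.from_euler('z',d,degrees=True).as_matrix()@R
        print("roll deg",round(-d,2),"rows",round(-d/4,2),"tool shift mm",(1000*R2.T@(np.array(target)-s["tool_pos"])).round(1))
    print("tool z",R[:,2].round(4),"q",s["q"].round(3),"pos",s["tool_pos"].round(4),"t",s["time"],"F",s["wrist_force"].round(1),"w",s["width"])
E
python3 -c "
from h import *
plan((.4825,-.3755,.16),(.338,.941)); plan((.58,-.08,.2),(.999,.042))"
```

```text
roll deg -3.38 rows -0.84 tool shift mm [-541.3 -863.3   40.7]
roll deg 176.62 rows 44.16 tool shift mm [541.3 863.5  37.2]
tool z [-8.0e-04 -1.9e-03 -1.0e+00] q [ 1.13   0.265  1.605 -0.     1.274 -0.037] pos [0.2649 0.62   0.199 ] t 0.1 F [-0.6  0.3 -0.1] w 1.00098742271726
roll deg 64.46 rows 16.11 tool shift mm [-712.7  285.4   -1.7]
roll deg -115.54 rows -28.89 tool shift mm [ 7.127e+02 -2.854e+02 -4.000e-01]
tool z [-8.0e-04 -1.9e-03 -1.0e+00] q [ 1.13   0.265  1.605 -0.     1.274 -0.037] pos [0.2649 0.62   0.199 ] t 0.1 F [-0.6  0.3 -0.1] w 1.00098742271726
```

Request:
play_rows:
  rows:
    - {"roll":-0.84,"fingers":0}
    - {"dx":-0.52,"dy":-0.83,"fingers":0}
    - {"dx":-0.52,"dy":-0.83,"fingers":0}
    - {"dx":-0.52,"dy":-0.83,"fingers":0}
    - {"dx":-0.52,"dy":-0.83,"fingers":0}
    - {"dx":-0.52,"dy":-0.83,"fingers":0}
    - {"dx":-0.52,"dy":-0.83,"fingers":0}
    - {"dx":-0.52,"dy":-0.83,"fingers":0}
    - {"dx":-0.52,"dy":-0.83,"fingers":0}
    - {"dx":-0.52,"dy":-0.83,"fingers":0}
    - {"dx":-0.52,"dy":-0.83,"fingers":0}
    - {"dx":-0.52,"dy":-0.83,"fingers":0}
    - {"dx":-0.52,"dy":-0.83,"fingers":0}
    - {"dx":-0.52,"dy":-0.83,"fingers":0}
    - {"dx":-0.52,"dy":-0.83,"fingers":0}
    - {"dx":-0.52,"dy":-0.83,"fingers":0}
    - {"dx":-0.52,"dy":-0.83,"fingers":0}
    - {"dx":-0.52,"dy":-0.83,"fingers":0}
    - {"dx":-0.52,"dy":-0.83,"fingers":0}
    - {"dx":-0.52,"dy":-0.83,"fingers":0}

```text
validation failed for argument at $.ro...
```

```bash
python3 -c "
from h import *
plan((.4825,-.3755,.16),(.338,.941))"
```

```text
roll deg -3.38 rows -0.84 tool shift mm [-541.3 -863.3   40.7]
roll deg 176.62 rows 44.16 tool shift mm [541.3 863.5  37.2]
tool z [-8.0e-04 -1.9e-03 -1.0e+00] q [ 1.13   0.265  1.605 -0.     1.274 -0.037] pos [0.2649 0.62   0.199 ] t 0.1 F [-0.6  0.3 -0.1] w 1.00098742271726
```

Request:
play_rows:
  rows:
    - {"dx":0,"dy":0,"dz":0,"roll":-0.84,"fingers":0}
    - {"dx":-0.52,"dy":-0.83,"dz":0,"roll":0,"fingers":0}
    - {"dx":-0.52,"dy":-0.83,"dz":0,"roll":0,"fingers":0}
    - {"dx":-0.52,"dy":-0.83,"dz":0,"roll":0,"fingers":0}
    - {"dx":-0.52,"dy":-0.83,"dz":0,"roll":0,"fingers":0}
    - {"dx":-0.52,"dy":-0.83,"dz":0,"roll":0,"fingers":0}
    - {"dx":-0.52,"dy":-0.83,"dz":0,"roll":0,"fingers":0}
    - {"dx":-0.52,"dy":-0.83,"dz":0,"roll":0,"fingers":0}
    - {"dx":-0.52,"dy":-0.83,"dz":0,"roll":0,"fingers":0}
    - {"dx":-0.52,"dy":-0.83,"dz":0,"roll":0,"fingers":0}
    - {"dx":-0.52,"dy":-0.83,"dz":0,"roll":0,"fingers":0}
    - {"dx":-0.52,"dy":-0.83,"dz":0,"roll":0,"fingers":0}
    - {"dx":-0.52,"dy":-0.83,"dz":0,"roll":0,"fingers":0}
    - {"dx":-0.52,"dy":-0.83,"dz":0,"roll":0,"fingers":0}
    - {"dx":-0.52,"dy":-0.83,"dz":0,"roll":0,"fingers":0}
    - {"dx":-0.52,"dy":-0.83,"dz":0,"roll":0,"fingers":0}
    - {"dx":-0.52,"dy":-0.83,"dz":0,"roll":0,"fingers":0}
    - {"dx":-0.52,"dy":-0.83,"dz":0,"roll":0,"fingers":0}

```text
time: 1.6
tool_pos: [0.4066, -0.0319, 0.2001]
tcp_rot: [0.54, 3.095, 0.0]
wrist_force: [1.4, 0.7, -0.3]
width: 0.999
```

```bash
python3 -c "
from h import *
plan((.4825,-.3755,.16),(.338,.941))"
```

```text
roll deg -0.03 rows -0.01 tool shift mm [-187.5 -297.7   40. ]
roll deg 179.97 rows 44.99 tool shift mm [187.6 297.7  40.1]
tool z [ 3.e-04  1.e-04 -1.e+00] q [-0.14  -0.265  2.133  0.     1.273 -1.365] pos [ 0.4066 -0.0319  0.2001] t 1.6 F [ 1.4  0.7 -0.3] w 0.9992474843680837
```

Request:
play_rows:
  rows:
    - {"dx":-0.521,"dy":-0.827,"dz":0,"roll":0,"fingers":0}
    - {"dx":-0.521,"dy":-0.827,"dz":0,"roll":0,"fingers":0}
    - {"dx":-0.521,"dy":-0.827,"dz":0,"roll":0,"fingers":0}
    - {"dx":-0.521,"dy":-0.827,"dz":0,"roll":0,"fingers":0}
    - {"dx":-0.521,"dy":-0.827,"dz":0,"roll":0,"fingers":0}
    - {"dx":-0.521,"dy":-0.827,"dz":0,"roll":0,"fingers":0}
    - {"dx":-0.521,"dy":-0.827,"dz":0,"roll":0,"fingers":0}
    - {"dx":-0.521,"dy":-0.827,"dz":0,"roll":0,"fingers":0}
    - {"dx":-0.521,"dy":-0.827,"dz":0,"roll":0,"fingers":0}
    - {"dx":0,"dy":0,"dz":0.5,"roll":0,"fingers":0}
    - {"dx":0,"dy":0,"dz":0.5,"roll":0,"fingers":0}
    - {"dx":0,"dy":0,"dz":0,"roll":0,"fingers":0}

```text
time: 2.6
tool_pos: [0.4798, -0.3723, 0.1547]
tcp_rot: [-0.54, -3.087, -0.007]
wrist_force: [-0.7, 1.9, -1.1]
width: 1.001
```

Run:
```python
from h import *
plan((.4825,-.3755,.06),(.338,.941))
c=vision.read_camera("side"); X=cloud(c); cv2.imwrite("pics/s1.png",cv2.resize(c["pixels"][240:420,220:440,::-1],None,fx=3,fy=3,interpolation=cv2.INTER_CUBIC))
```

```text
roll deg -0.1 rows -0.02 tool shift mm [-4.4 -2.4 94.7]
roll deg 179.9 rows 44.98 tool shift mm [ 2.8  1.8 94.7]
tool z [-0.007   0.0059 -1.    ] q [-0.701  0.176  1.796  0.     1.179 -1.925] pos [ 0.4798 -0.3723  0.1547] t 2.6 F [-0.7  1.9 -1.1] w 1.0007393774689364
```

View pics/s1.png

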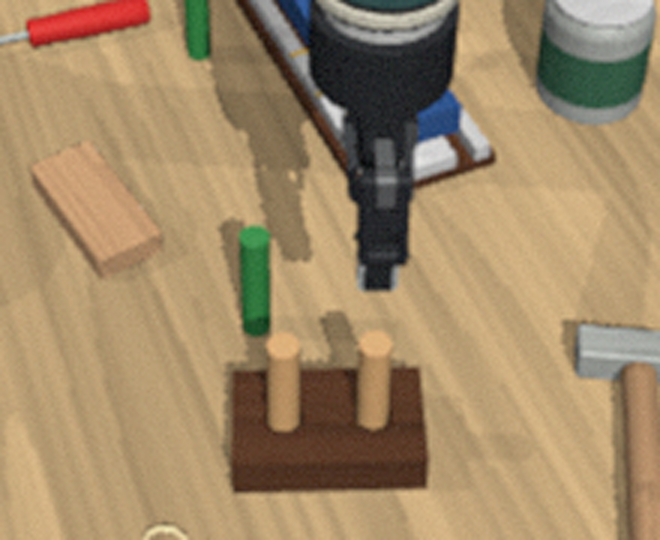

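The gripper is straight above the right-hand spare in the crop (375,345), with the green dowel clear at (255,235).

Request:
play_rows:
  rows:
    - {"dx":0,"dy":0,"dz":0.4,"roll":0,"fingers":0}
    - {"dx":0,"dy":0,"dz":0,"roll":0,"fingers":0}
    - {"dx":0,"dy":0,"dz":0,"roll":0,"fingers":0}

```text
time: 2.9
tool_pos: [0.4825, -0.3729, 0.1444]
tcp_rot: [-0.538, -3.094, -0.001]
wrist_force: [0.2, 0.7, 0.8]
width: 1.0
```

Run:
```python
from h import *
plan((.4825,-.3755,.06),(.338,.941))
```

```text
roll deg 0.02 rows 0.01 tool shift mm [-0.9 -2.5 84.4]
roll deg -179.98 rows -44.99 tool shift mm [ 0.8  2.4 84.4]
tool z [-8.e-04  7.e-04 -1.e+00] q [-0.699  0.183  1.807  0.     1.152 -1.925] pos [ 0.4825 -0.3729  0.1444] t 2.9 F [0.2 0.7 0.8] w 0.9997272890011824
```

Request:
play_rows:
  rows:
    - {"dx":-0.02,"dy":-0.06,"dz":0.5,"roll":0,"fingers":0}
    - {"dx":0,"dy":0,"dz":0.5,"roll":0,"fingers":0}
    - {"dx":0,"dy":0,"dz":0.5,"roll":0,"fingers":0}
    - {"dx":0,"dy":0,"dz":0.5,"roll":0,"fingers":0}
    - {"dx":0,"dy":0,"dz":0.1,"roll":0,"fingers":0}
    - {"dx":0,"dy":0,"dz":0,"roll":0,"fingers":0}
    - {"dx":0,"dy":0,"dz":0,"roll":0,"fingers":1}
    - {"dx":0,"dy":0,"dz":0,"roll":0,"fingers":1}
    - {"dx":0,"dy":0,"dz":0,"roll":0,"fingers":1}
    - {"dx":0,"dy":0,"dz":0,"roll":0,"fingers":1}
    - {"dx":0,"dy":0,"dz":0,"roll":0,"fingers":1}
    - {"dx":0,"dy":0,"dz":0,"roll":0,"fingers":1}
    - {"dx":0,"dy":0,"dz":0,"roll":0,"fingers":1}
  grip_force: 40

```text
time: 3.98
tool_pos: [0.4834, -0.3767, 0.0612]
tcp_rot: [0.539, 3.093, -0.001]
wrist_force: [-0.5, -0.7, 3.4]
width: 0.196
```

Request:
play_rows:
  rows:
    - {"dx":0,"dy":0,"dz":0,"roll":0,"fingers":1}
    - {"dx":0,"dy":0,"dz":0,"roll":0,"fingers":1}
    - {"dx":0,"dy":0,"dz":-0.25,"roll":0,"fingers":1}
    - {"dx":0,"dy":0,"dz":-0.5,"roll":0,"fingers":1}
    - {"dx":0,"dy":0,"dz":-0.5,"roll":0,"fingers":1}
    - {"dx":0,"dy":0,"dz":-0.5,"roll":0,"fingers":1}
    - {"dx":0,"dy":0,"dz":-0.5,"roll":0,"fingers":1}
    - {"dx":0,"dy":0,"dz":-0.5,"roll":0,"fingers":1}
    - {"dx":0,"dy":0,"dz":0,"roll":0,"fingers":1}
    - {"dx":0,"dy":0,"dz":0,"roll":0,"fingers":1}

```text
time: 4.82
tool_pos: [0.4833, -0.3767, 0.1716]
tcp_rot: [0.539, 3.093, -0.002]
wrist_force: [0.2, 0.1, -0.3]
width: 0.2
```

Run:
```python
from h import *
# pocket 0: row line through rect centre / handle
u=np.array([-.044,.999]); 
print("pocket0 from handle",np.array([.6085,-.1355])+.058*u)
plan((.6065,-.0775,.171),(.999,.044))
c=vision.read_camera("side"); cv2.imwrite("pics/s2.png",cv2.resize(c["pixels"][220:420,220:440,::-1],None,fx=2,fy=2))
```

```text
pocket0 from handle [ 0.605948 -0.077558]
roll deg 67.7 rows 16.93 tool shift mm [ 2.935e+02  1.362e+02 -2.000e-01]
roll deg -112.3 rows -28.07 tool shift mm [-293.5 -136.2    1.4]
tool z [ 0.002  -0.0017 -1.    ] q [-0.703  0.165  1.777 -0.     1.197 -1.928] pos [ 0.4833 -0.3767  0.1716] t 4.8167 F [ 0.2  0.1 -0.3] w 0.1999157421246486
```

View pics/s2.png

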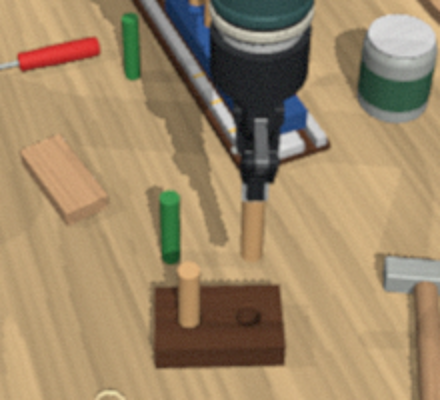

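The dowel is held upright, with its lower end at crop (253,255). Its pocket is empty, and the other spare and the green dowel are undisturbed.

Request:
play_rows:
  rows:
    - {"dx":0,"dy":0,"dz":0,"roll":0.996,"fingers":1}
    - {"dx":0,"dy":0,"dz":0,"roll":0.996,"fingers":1}
    - {"dx":0,"dy":0,"dz":0,"roll":0.996,"fingers":1}
    - {"dx":0,"dy":0,"dz":0,"roll":0.996,"fingers":1}
    - {"dx":0,"dy":0,"dz":0,"roll":0.996,"fingers":1}
    - {"dx":0,"dy":0,"dz":0,"roll":0.996,"fingers":1}
    - {"dx":0,"dy":0,"dz":0,"roll":0.996,"fingers":1}
    - {"dx":0,"dy":0,"dz":0,"roll":0.996,"fingers":1}
    - {"dx":0,"dy":0,"dz":0,"roll":0.996,"fingers":1}
    - {"dx":0,"dy":0,"dz":0,"roll":0.996,"fingers":1}
    - {"dx":0,"dy":0,"dz":0,"roll":0.996,"fingers":1}
    - {"dx":0,"dy":0,"dz":0,"roll":0.996,"fingers":1}
    - {"dx":0,"dy":0,"dz":0,"roll":0.996,"fingers":1}
    - {"dx":0,"dy":0,"dz":0,"roll":0.996,"fingers":1}
    - {"dx":0,"dy":0,"dz":0,"roll":0.996,"fingers":1}
    - {"dx":0,"dy":0,"dz":0,"roll":0.996,"fingers":1}
    - {"dx":0,"dy":0,"dz":0,"roll":0.996,"fingers":1}

```text
time: 6.28
tool_pos: [0.4814, -0.3751, 0.1674]
tcp_rot: [-2.173, -2.262, 0.0]
wrist_force: [0.0, 0.6, 0.3]
width: 0.196
```

Request:
play_rows:
  rows:
    - {"dx":0.4,"dy":0.2,"dz":0,"roll":0,"fingers":1}
    - {"dx":0.815,"dy":0.378,"dz":0,"roll":0,"fingers":1}
    - {"dx":0.815,"dy":0.378,"dz":0,"roll":0,"fingers":1}
    - {"dx":0.815,"dy":0.378,"dz":0,"roll":0,"fingers":1}
    - {"dx":0.815,"dy":0.378,"dz":0,"roll":0,"fingers":1}
    - {"dx":0.815,"dy":0.378,"dz":0,"roll":0,"fingers":1}
    - {"dx":0.815,"dy":0.378,"dz":0,"roll":0,"fingers":1}
    - {"dx":0.815,"dy":0.378,"dz":0,"roll":0,"fingers":1}
    - {"dx":0.815,"dy":0.378,"dz":0,"roll":0,"fingers":1}
    - {"dx":0.4,"dy":0.18,"dz":0,"roll":0,"fingers":1}
    - {"dx":0,"dy":0,"dz":0,"roll":0,"fingers":1}
    - {"dx":0,"dy":0,"dz":0,"roll":0,"fingers":1}
    - {"dx":0,"dy":0,"dz":0,"roll":0,"fingers":1}

```text
time: 7.37
tool_pos: [0.6047, -0.0782, 0.1685]
tcp_rot: [-2.171, -2.268, 0.004]
wrist_force: [-0.8, 0.4, -0.2]
width: 0.199
```

Run:
```python
from h import *
plan((.606,-.0775,.131),(.999,.044))
```

```text
roll deg -0.01 rows -0.0 tool shift mm [ 0.6  1.5 37.5]
roll deg 179.99 rows 45.0 tool shift mm [-0.6 -1.2 37.5]
tool z [-3.1e-03 -2.0e-04 -1.0e+00] q [-1.690e-01  1.660e-01  1.782e+00 -1.000e-03  1.197e+00 -2.120e-01] pos [ 0.6047 -0.0782  0.1685] t 7.3667 F [-0.8  0.4 -0.2] w 0.19889726905985028
```

Request:
play_rows:
  rows:
    - {"dx":0,"dy":0,"dz":0.4,"roll":0,"fingers":1}
    - {"dx":0,"dy":0,"dz":0.5,"roll":0,"fingers":1}
    - {"dx":0,"dy":0,"dz":0.2,"roll":0,"fingers":1}
    - {"dx":0,"dy":0,"dz":0,"roll":0,"fingers":1}
    - {"dx":0,"dy":0,"dz":0,"roll":0,"fingers":1}
    - {"dx":0,"dy":0,"dz":0,"roll":0,"fingers":1}

```text
time: 7.87
tool_pos: [0.6064, -0.0785, 0.127]
tcp_rot: [2.173, 2.268, 0.001]
wrist_force: [-0.4, 0.4, -0.7]
width: 0.203
```

Run:
```python
from h import *
plan((.606,-.0775,.12),(.999,.044))
out=[]
for n in("side","top"):
    c=vision.read_camera(n); np.savez(n+"1.npz",**c)
    u,v=proj(c,(.604,-.05,.09)); u,v=int(u),int(v)
    out.append(cv2.resize(c["pixels"][v-40:v+40,u-50:u+50,::-1],None,fx=4,fy=4,interpolation=cv2.INTER_CUBIC)); print(n,u-50,v-40)
cv2.imwrite("pics/m1.png",np.hstack(out))
```

```text
roll deg -0.08 rows -0.02 tool shift mm [ 1.1 -0.3  7. ]
roll deg 179.92 rows 44.98 tool shift mm [-1.1  0.3  7. ]
tool z [ 1.e-03 -3.e-04 -1.e+00] q [-0.169  0.199  1.822 -0.     1.119 -0.212] pos [ 0.6064 -0.0785  0.127 ] t 7.8667 F [-0.4  0.4 -0.7] w 0.20252955053228683
side 289 194
top 274 181
```

View pics/m1.png

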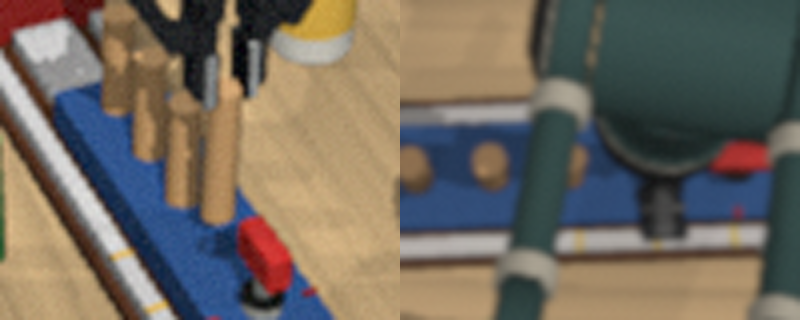

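```bash
cat >> h.py <<'E'
from scipy.optimize import minimize
SS=6
def cyl(c,b,t,box):
    a=np.linspace(0,2*np.pi,40); ring=np.stack([.01*np.cos(a),.01*np.sin(a),0*a],1)
    p=np.array([proj(c,X) for X in np.vstack([ring+b,ring+t])]); x0,y0,x1,y1=box
    h=cv2.convexHull(((p+.5-[x0,y0])*SS*16).astype(np.int32))
    m=np.zeros(((y1-y0)*SS,(x1-x0)*SS),np.uint8); cv2.fillConvexPoly(m,h,255,shift=4)
    return cv2.GaussianBlur(cv2.resize(m,(x1-x0,y1-y0),interpolation=cv2.INTER_AREA)/255.,(0,0),.7)
def wood(c):
    p=c["pixels"].astype(float); return np.clip((p[...,0]-p[...,2]+10)/75,0,1)   # ~1 on beech, 0 on blue/black
E
python3 - <<'E'
from h import *
c=dict(np.load("side1.npz")); X=cloud(c)
p=c["pixels"].astype(int)
for v in range(214,254,3):
    print(v,[tuple(p[v,u]) for u in (325,334,337,340,343,346,350)])
for q in [(.6,-.0785,.07),(.6,-.0785,.12),(.6,-.03,.055),(.6,-.03,.12)]: print(q,proj(c,q))
m=(p[...,0]-p[...,2]>25)&(X[...,0]>.55)&(X[...,0]<.66)&(X[...,1]<.09)&(X[...,1]>-.12)&(X[...,2]>.056)
for v in range(212,252,3):
    w=np.where(m[v,300:365])[0]+300; 
    g=np.split(w,np.where(np.diff(w)>1)[0]+1); print(v,[(int(k[0]),int(k[-1]),X[v,k].mean(0).round(4)) for k in g if len(k)>3])
E
```

```text
214 [(np.int64(119), np.int64(92), np.int64(64)), (np.int64(107), np.int64(91), np.int64(64)), (np.int64(27), np.int64(29), np.int64(31)), (np.int64(85), np.int64(89), np.int64(87)), (np.int64(133), np.int64(114), np.int64(94)), (np.int64(199), np.int64(156), np.int64(109)), (np.int64(25), np.int64(24), np.int64(29))]
217 [(np.int64(147), np.int64(117), np.int64(79)), (np.int64(153), np.int64(122), np.int64(86)), (np.int64(40), np.int64(38), np.int64(34)), (np.int64(97), np.int64(100), np.int64(98)), (np.int64(130), np.int64(112), np.int64(92)), (np.int64(210), np.int64(165), np.int64(116)), (np.int64(38), np.int64(33), np.int64(30))]
220 [(np.int64(149), np.int64(116), np.int64(77)), (np.int64(162), np.int64(130), np.int64(92)), (np.int64(151), np.int64(120), np.int64(85)), (np.int64(100), np.int64(101), np.int64(104)), (np.int64(136), np.int64(110), np.int64(81)), (np.int64(181), np.int64(137), np.int64(93)), (np.int64(209), np.int64(179), np.int64(132))]
223 [(np.int64(173), np.int64(136), np.int64(95)), (np.int64(114), np.int64(91), np.int64(61)), (np.int64(111), np.int64(87), np
[... 4237 characters left out ...]
y([ 0.598 , -0.0137,  0.0958])), (341, 349, array([ 0.6023, -0.0845,  0.1464]))]
227 [(323, 348, array([ 0.599 , -0.0378,  0.1044]))]
230 [(323, 328, array([0.5939, 0.0101, 0.0612])), (330, 338, array([ 0.599 , -0.0307,  0.0904])), (340, 348, array([ 0.6013, -0.0825,  0.1284]))]
233 [(331, 338, array([ 0.5981, -0.0364,  0.086 ])), (344, 348, array([ 0.6048, -0.0862,  0.1217]))]
236 [(331, 346, array([ 0.5991, -0.0574,  0.0928]))]
239 [(331, 348, array([ 0.6008, -0.0597,  0.0852]))]
242 [(332, 338, array([ 0.5994, -0.0374,  0.0593])), (340, 347, array([ 0.6003, -0.0844,  0.0957]))]
245 [(340, 347, array([ 0.6002, -0.0852,  0.0876]))]
248 [(341, 346, array([ 0.6007, -0.0847,  0.0782]))]
251 []
```

```bash
cat >> h.py <<'E'
from scipy.optimize import least_squares
def fitcyl(X,c,x,y,zr,zref,tilt=True):
    p=c["pixels"].astype(int); m=(p[...,0]-p[...,2]>25)&(np.hypot(X[...,0]-x,X[...,1]-y)<.018)&(X[...,2]>zr[0])&(X[...,2]<zr[1])
    Q=X[m]
    def f(q):
        d=np.array([q[2],q[3],1.]); d/=np.linalg.norm(d); w=Q-[q[0],q[1],zref]
        return np.linalg.norm(np.cross(w,d),axis=1)-.01
    r=least_squares(f if tilt else (lambda q:f([q[0],q[1],0,0])),[x,y,0,0][:4 if tilt else 2],loss="soft_l1",f_scale=.0015)
    print(len(Q),"axis at zref",r.x[:2].round(4),"tilt",r.x[2:].round(3),"rms mm",round(1e3*np.sqrt(np.mean(r.fun**2)),2)); return r.x
E
python3 - <<'E'
from h import *
for f in ("side0","side1","top0"):
    c=dict(np.load(f+".npz")); X=cloud(c); print(f)
    P=[]
    for i,(x,y) in enumerate([(.602,-.028),(.600,.02),(.598,.068)]):
        P.append(fitcyl(X,c,x,y,(.058,.118),.052,False)); fitcyl(X,c,x,y,(.058,.118),.052)
    P=np.array(P); k=np.array([1,2,3]); a=np.polyfit(k,P[:,:2],1); print("pocket0",a[1].round(4),"step",a[0].round(4))
    if f=="side1": fitcyl(X,c,.605,-.079,(.078,.15),.074)
E
```

```text
side0
171 axis at zref [ 0.6023 -0.0293] tilt [] rms mm 1.52
171 axis at zref [ 0.6022 -0.0292] tilt [ 0.    -0.002] rms mm 1.52
160 axis at zref [0.5999 0.0187] tilt [] rms mm 1.69
160 axis at zref [0.6005 0.0185] tilt [-0.015  0.007] rms mm 1.68
160 axis at zref [0.5973 0.067 ] tilt [] rms mm 1.77
160 axis at zref [0.5968 0.0678] tilt [ 0.014 -0.023] rms mm 1.74
pocket0 [ 0.6048 -0.0775] step [-0.0025  0.0482]
side1
178 axis at zref [ 0.6023 -0.0294] tilt [] rms mm 1.68
178 axis at zref [ 0.6024 -0.0291] tilt [-0.002 -0.007] rms mm 1.67
157 axis at zref [0.5998 0.0187] tilt [] rms mm 1.69
157 axis at zref [0.5992 0.0192] tilt [ 0.018 -0.013] rms mm 1.68
158 axis at zref [0.5974 0.0666] tilt [] rms mm 1.82
158 axis at zref [0.5967 0.0672] tilt [ 0.019 -0.016] rms mm 1.81
pocket0 [ 0.6048 -0.0774] step [-0.0025  0.048 ]
221 axis at zref [ 0.6035 -0.077 ] tilt [0.022 0.   ] rms mm 1.4
top0
24 axis at zref [ 0.6044 -0.0281] tilt [] rms mm 2.97
24 axis at zref [ 0.6034 -0.0327] tilt [0.028 0.114] rms mm 2.59
38 axis at zref [0.6015 0.0193] tilt [] rms mm 2.57
38 axis at zref [0.6029 0.0194] tilt [-0.03  -0.007] rms mm 2.54
29 axis at zref [0.5993 0.0683] tilt [] rms mm 2.48
29 axis at zref [0.6021 0.0634] tilt [-0.058  0.103] rms mm 2.15
pocket0 [ 0.6068 -0.0765] step [-0.0025  0.0482]
```

Request:
play_rows:
  rows:
    - {"dx":-0.01,"dy":0.0325,"dz":0.2,"roll":0,"fingers":1}
    - {"dx":0,"dy":0,"dz":0.2,"roll":0,"fingers":1}
    - {"dx":0,"dy":0,"dz":0.1,"roll":0,"fingers":1}
    - {"dx":0,"dy":0,"dz":0.1,"roll":0,"fingers":1}
    - {"dx":0,"dy":0,"dz":0.05,"roll":0,"fingers":1}
    - {"dx":0,"dy":0,"dz":0.05,"roll":0,"fingers":1}
    - {"dx":0,"dy":0,"dz":0,"roll":0,"fingers":1}
    - {"dx":0,"dy":0,"dz":0,"roll":0,"fingers":1}

```text
time: 8.63
tool_pos: [0.6073, -0.0781, 0.0981]
tcp_rot: [-2.172, -2.269, 0.0]
wrist_force: [-0.2, 0.3, -0.7]
width: 0.202
```

Request:
play_rows:
  rows:
    - {"dx":0,"dy":0,"dz":0.1,"roll":0,"fingers":1}
    - {"dx":0,"dy":0,"dz":0.1,"roll":0,"fingers":1}
    - {"dx":0,"dy":0,"dz":0.1,"roll":0,"fingers":1}
    - {"dx":0,"dy":0,"dz":0.05,"roll":0,"fingers":1}
    - {"dx":0,"dy":0,"dz":0.03,"roll":0,"fingers":1}
    - {"dx":0,"dy":0,"dz":0,"roll":0,"fingers":1}
    - {"dx":0,"dy":0,"dz":0,"roll":0,"fingers":1}

```text
time: 9.22
tool_pos: [0.6074, -0.0781, 0.0833]
tcp_rot: [2.172, 2.269, 0.0]
wrist_force: [-0.9, 0.1, 1.9]
width: 0.202
```

Request:
play_rows:
  rows:
    - {"dx":0,"dy":0,"dz":0.03,"roll":0,"fingers":1}
    - {"dx":0,"dy":0,"dz":0.02,"roll":0,"fingers":1}
    - {"dx":0,"dy":0,"dz":0,"roll":0,"fingers":1}

```text
time: 9.47
tool_pos: [0.6084, -0.0784, 0.0831]
tcp_rot: [2.171, 2.268, 0.002]
wrist_force: [-2.1, 0.4, 10.2]
width: 0.2
```

Request:
play_rows:
  rows:
    - {"dx":0,"dy":0,"dz":-0.05,"roll":0,"fingers":1}
    - {"dx":0,"dy":0,"dz":0,"roll":0,"fingers":0}
    - {"dx":0,"dy":0,"dz":0,"roll":0,"fingers":0}
    - {"dx":0,"dy":0,"dz":0,"roll":0,"fingers":0}
    - {"dx":0,"dy":0,"dz":0,"roll":0,"fingers":0}
    - {"dx":0,"dy":0,"dz":0,"roll":0,"fingers":0}
    - {"dx":0,"dy":0,"dz":0,"roll":0,"fingers":0}
    - {"dx":0,"dy":0,"dz":-0.5,"roll":0,"fingers":0}
    - {"dx":0,"dy":0,"dz":-0.5,"roll":0,"fingers":0}
    - {"dx":0,"dy":0,"dz":-0.5,"roll":0,"fingers":0}
    - {"dx":0,"dy":0,"dz":0,"roll":0,"fingers":0}
    - {"dx":0,"dy":0,"dz":0,"roll":0,"fingers":0}

```text
time: 10.47
tool_pos: [0.6086, -0.0783, 0.1445]
tcp_rot: [2.171, 2.267, 0.003]
wrist_force: [0.3, 0.5, -0.1]
width: 0.999
```

Run:
```python
from h import *
c=vision.read_camera("side"); np.savez("side2.npz",**c); X=cloud(c)
for x,y in [(.6048,-.0774),(.602,-.029)]: fitcyl(X,c,x,y,(.058,.118),.052)
blobs(X,(X[...,2]>.113)&(X[...,2]<.126)&(abs(X[...,0]-.6)<.02)&(abs(X[...,1])<.1))
# handle centre ~ pocket0 - 58 mm along row
u=np.array([-.0025,.048]);u/=np.linalg.norm(u); H=np.array([.6048,-.0774])-.058*u; print("handle est",H.round(4), "TCP-frame +~(.0025,-.001)")
p=c["pixels"].astype(int); red=(p[...,0]>120)&(p[...,1]<70)&(p[...,2]<70)
blobs(X,red&(abs(X[...,0]-.607)<.04)&(abs(X[...,1]+.135)<.05)&(X[...,2]>.07))
plan((*(H+[.0025,-.001]),.073),(u[1],-u[0]))
cv2.imwrite("pics/s3.png",cv2.resize(c["pixels"][170:310,260:440,::-1],None,fx=3,fy=3,interpolation=cv2.INTER_CUBIC))
```

```text
171 axis at zref [ 0.605  -0.0772] tilt [0.015 0.   ] rms mm 1.45
168 axis at zref [ 0.6021 -0.0289] tilt [ 0.005 -0.011] rms mm 1.56
24 [317.3 199.2] mean [0.5921 0.0606 0.1184] mid [0.5932 0.0626 0.1188]
8 [324.4 211.2] mean [0.5919 0.0131 0.1157] mid [0.5917 0.0129 0.1174]
61 [335.2 220.3] mean [ 0.6009 -0.032   0.119 ] mid [ 0.6018 -0.0296  0.1184]
62 [344.8 232.5] mean [ 0.6042 -0.0807  0.1193] mid [ 0.6048 -0.078   0.1183]
handle est [ 0.6078 -0.1353] TCP-frame +~(.0025,-.001)
124 [355.8 257.1] mean [ 0.6041 -0.144   0.0988] mid [ 0.6049 -0.1385  0.0942]
roll deg -0.48 rows -0.12 tool shift mm [-58.3  -0.2  70. ]
roll deg 179.52 rows 44.88 tool shift mm [58.3  0.1 70. ]
tool z [ 6.e-04 -1.e-04 -1.e+00] q [-0.169  0.188  1.805 -0.     1.149 -0.212] pos [ 0.6074 -0.0781  0.143 ] t 10.5167 F [-0.6  0.8  0.3] w 1.00132045036316
```

View pics/s3.png

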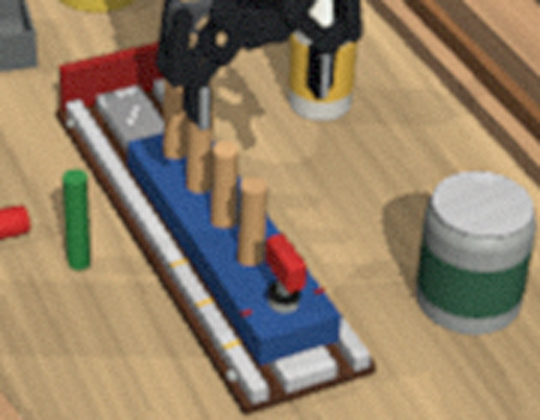

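The new dowel stands at crop (250,220) with its top at the same height as its neighbour's (118-119 mm). The handle at (285,262) is free, so I go there next.

Request:
play_rows:
  rows:
    - {"dx":-0.4,"dy":0,"dz":0,"roll":-0.12,"fingers":0}
    - {"dx":-0.6,"dy":0,"dz":0,"roll":0,"fingers":0}
    - {"dx":-0.46,"dy":0,"dz":0.3,"roll":0,"fingers":0}
    - {"dx":0,"dy":0,"dz":0.5,"roll":0,"fingers":0}
    - {"dx":0,"dy":0,"dz":0.5,"roll":0,"fingers":0}
    - {"dx":0,"dy":0,"dz":0.3,"roll":0,"fingers":0}
    - {"dx":0,"dy":0,"dz":0.1,"roll":0,"fingers":0}
    - {"dx":0,"dy":0,"dz":0,"roll":0,"fingers":0}
    - {"dx":0,"dy":0,"dz":0,"roll":0,"fingers":0}

```text
time: 11.27
tool_pos: [0.6102, -0.1361, 0.0748]
tcp_rot: [-2.162, -2.278, 0.0]
wrist_force: [0.4, 0.5, 1.1]
width: 0.999
```

Run:
```python
from h import *
plan((.6103,-.1363,.072),(.9986,.052))
```

```text
roll deg 0.02 rows 0.0 tool shift mm [-0.2  0.1  2.8]
roll deg -179.98 rows -45.0 tool shift mm [ 0.2 -0.1  2.8]
tool z [-6.e-04  2.e-04 -1.e+00] q [-0.259  0.275  1.833  0.     1.034 -0.312] pos [ 0.6102 -0.1361  0.0748] t 11.2667 F [0.4 0.5 1.1] w 0.9992017407082248
```

Request:
play_rows:
  rows:
    - {"dx":0,"dy":0,"dz":0.05,"roll":0,"fingers":0}
    - {"dx":0,"dy":0,"dz":0,"roll":0,"fingers":1}
    - {"dx":0,"dy":0,"dz":0,"roll":0,"fingers":1}
    - {"dx":0,"dy":0,"dz":0,"roll":0,"fingers":1}
    - {"dx":0,"dy":0,"dz":0,"roll":0,"fingers":1}
    - {"dx":0,"dy":0,"dz":0,"roll":0,"fingers":1}
    - {"dx":0,"dy":0,"dz":0,"roll":0,"fingers":1}
    - {"dx":0,"dy":0,"dz":0,"roll":0,"fingers":1}
    - {"dx":0,"dy":0,"dz":0,"roll":0,"fingers":1}
    - {"dx":0,"dy":0,"dz":0,"roll":0,"fingers":1}
  grip_force: 80

```text
time: 12.1
tool_pos: [0.6102, -0.1364, 0.0729]
tcp_rot: [-2.163, -2.278, 0.0]
wrist_force: [1.1, 0.6, 0.0]
width: -0.002
```

Run:
```python
from h import *
o=[]
for n,h,w in(("side",60,60),("top",60,60)):
    c=vision.read_camera(n); np.savez(n+"3.npz",**c)
    u,v=map(int,proj(c,(.608,-.13,.09))); print(n,u-w,v-h)
    o.append(cv2.resize(c["pixels"][v-h:v+h,u-w:u+w,::-1],(400,400),interpolation=cv2.INTER_CUBIC))
cv2.imwrite("pics/m4.png",np.hstack(o))
c=dict(np.load("side2.npz"));X=cloud(c);p=c["pixels"].astype(int); red=(p[...,0]>110)&(p[...,1]<75)&(p[...,2]<75)
for v in range(246,272,2):
    w=np.where(red[v,340:372])[0]+340
    if len(w): print(v,w[0],w[-1],X[v,w[0]].round(3),X[v,w[len(w)//2]].round(3),X[v,w[-1]].round(3))
```

```text
side 294 195
top 296 160
248 353 353 [ 0.607 -0.122  0.106] [ 0.607 -0.122  0.106] [ 0.607 -0.122  0.106]
250 349 355 [ 0.598 -0.12   0.102] [ 0.604 -0.124  0.103] [ 0.608 -0.13   0.106]
252 349 357 [ 0.597 -0.122  0.098] [ 0.602 -0.133  0.105] [ 0.611 -0.134  0.103]
254 351 358 [ 0.599 -0.13   0.098] [ 0.604 -0.139  0.104] [ 0.611 -0.14   0.102]
256 351 360 [ 0.599 -0.13   0.092] [ 0.603 -0.147  0.105] [ 0.611 -0.15   0.105]
258 353 361 [ 0.6   -0.139  0.094] [ 0.603 -0.152  0.103] [ 0.612 -0.153  0.101]
260 352 361 [ 0.6   -0.134  0.084] [ 0.602 -0.155  0.1  ] [ 0.61  -0.159  0.101]
262 353 361 [ 0.599 -0.142  0.085] [ 0.604 -0.157  0.095] [ 0.611 -0.156  0.092]
264 355 361 [ 0.6   -0.149  0.084] [ 0.605 -0.155  0.087] [ 0.612 -0.156  0.086]
266 355 367 [ 0.606 -0.138  0.067] [ 0.605 -0.155  0.082] [ 0.637 -0.136  0.055]
```

View pics/m4.png

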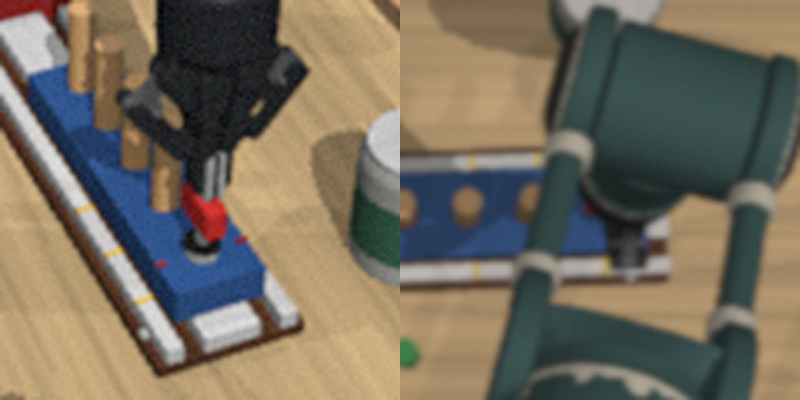

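Run:
```python
from h import *
c=dict(np.load("side3.npz"));X=cloud(c);p=c["pixels"].astype(int)
print(bot.read_state()["width"], "tcp px",proj(c,(.6102,-.1364,.0729)),"grip",proj(c,(.6102,-.1364,.0916)))
for v in range(236,276,2):
    print(v,[(u,*(int(k) for k in p[v,u]),*(int(round(1000*k)) for k in X[v,u])) for u in range(350,366,3)])
for f in("side2","side3"):
    c=dict(np.load(f+".npz"));p=c["pixels"].astype(int);print(f,(( p[230:290,335:375,0]>110)&(p[230:290,335:375,1]<75)).sum())
cv2.imwrite("pics/z5.png",np.hstack([cv2.resize(dict(np.load(f+".npz"))["pixels"][225:285,335:385,::-1],(400,480),interpolation=cv2.INTER_NEAREST) for f in("side2","side3")]))
```

```text
-0.0022790243350046917 tcp px (np.float64(356.4797796062789), np.float64(263.108796775539)) grip (np.float64(356.8372474121895), np.float64(256.73395565119574))
236 [(350, 36, 36, 40, 589, -142, 161), (353, 20, 19, 21, 595, -144, 160), (356, 41, 42, 43, 600, -147, 161), (359, 32, 38, 36, 611, -141, 153), (362, 34, 33, 35, 615, -145, 155), (365, 31, 31, 32, 623, -144, 152)]
238 [(350, 36, 39, 37, 587, -147, 159), (353, 22, 24, 28, 595, -145, 156), (356, 27, 27, 31, 602, -145, 154), (359, 24, 28, 31, 611, -141, 148), (362, 27, 33, 34, 614, -147, 152), (365, 134, 114, 87, 622, -147, 149)]
240 [(350, 45, 44, 45, 586, -149, 156), (353, 17, 21, 22, 595, -145, 150), (356, 36, 40, 43, 600, -149, 152), (359, 66, 70, 71, 611, -140, 142), (362, 34, 38, 36, 615, -148, 146), (365, 195, 164, 122, 700, 8, 1)]
242 [(350, 26, 24, 30, 596, -128, 131), (353, 29, 30, 30, 596, -142, 142), (356, 64, 68, 67, 602, -146, 144), (359, 70, 75, 70, 608, -147, 142), (362, 65, 74, 74, 618, -141, 135), (365, 208, 175, 125, 696, -2, 3)]
244 [(350, 17, 22, 26, 595, -132, 129), (353, 38, 45, 45, 597, -141, 135), (356,
[... 2710 characters left out ...]
65, 63, 71, 114, 631, -137, 52)]
270 [(350, 83, 78, 78, 594, -139, 60), (353, 23, 29, 25, 598, -146, 65), (356, 23, 25, 18, 605, -147, 63), (359, 53, 69, 86, 614, -144, 58), (362, 48, 85, 141, 621, -144, 55), (365, 50, 85, 137, 629, -142, 51)]
272 [(350, 87, 102, 127, 596, -135, 50), (353, 132, 134, 126, 599, -144, 57), (356, 131, 132, 127, 605, -148, 58), (359, 72, 97, 135, 613, -146, 54), (362, 47, 84, 138, 620, -147, 52), (365, 41, 77, 135, 624, -154, 57)]
274 [(350, 53, 92, 152, 592, -144, 52), (353, 87, 107, 142, 599, -145, 51), (356, 76, 102, 142, 604, -150, 55), (359, 39, 79, 136, 610, -152, 54), (362, 46, 85, 140, 616, -156, 55), (365, 48, 83, 142, 622, -158, 55)]
side2 160
side3 114
```

View pics/z5.png

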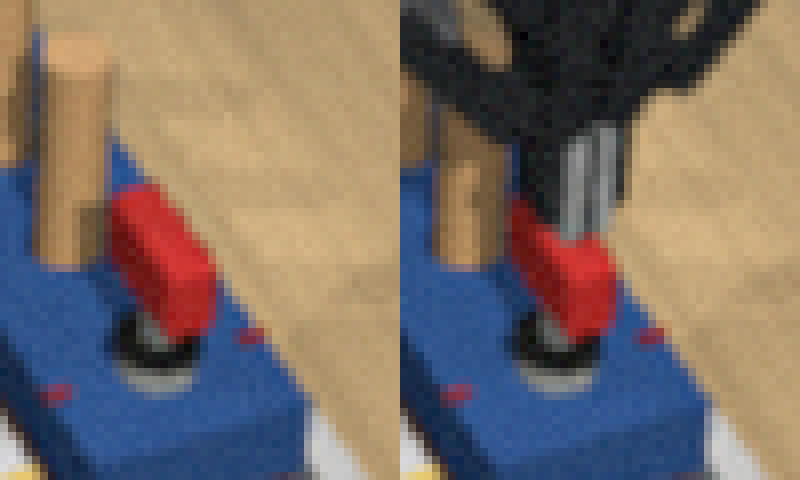

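The closed fingertips (pads at (580,185) in the right half) stop on top of the red bar, at about z 0.105. The reported TCP is 0.073, so the real tips are about 30 mm above it and the fingers closed above the handle. I'll open, go about 27 mm lower and grip again.

Request:
play_rows:
  rows:
    - {"dx":0,"dy":0,"dz":-0.2,"roll":0,"fingers":0}
    - {"dx":0,"dy":0,"dz":0,"roll":0,"fingers":0}
    - {"dx":0,"dy":0,"dz":0,"roll":0,"fingers":0}
    - {"dx":0,"dy":0,"dz":0,"roll":0,"fingers":0}
    - {"dx":0,"dy":0,"dz":0,"roll":0,"fingers":0}
    - {"dx":0,"dy":0,"dz":0,"roll":0,"fingers":0}
    - {"dx":0,"dy":0,"dz":0.3,"roll":0,"fingers":0}
    - {"dx":0,"dy":0,"dz":0.3,"roll":0,"fingers":0}
    - {"dx":0,"dy":0,"dz":0.2,"roll":0,"fingers":0}
    - {"dx":0,"dy":0,"dz":0.1,"roll":0,"fingers":0}
    - {"dx":0,"dy":0,"dz":0,"roll":0,"fingers":0}
    - {"dx":0,"dy":0,"dz":0,"roll":0,"fingers":0}

```text
time: 13.2
tool_pos: [0.6096, -0.1363, 0.044]
tcp_rot: [-2.162, -2.277, 0.001]
wrist_force: [0.1, 0.2, 0.3]
width: 1.0
```

Run:
```python
from h import *
s=bot.read_state(); print(s["tool_pos"],s["wrist_force"].round(1))
c=vision.read_camera("side"); np.savez("side4.npz",**c)
u,v=map(int,proj(c,(.608,-.12,.1)))
cv2.imwrite("pics/z6.png",cv2.resize(c["pixels"][v-50:v+40,u-60:u+60,::-1],None,fx=5,fy=5,interpolation=cv2.INTER_CUBIC))
```

```text
[ 0.60959084 -0.13627415  0.04398784] [0.1 0.2 0.3]
```

View pics/z6.png

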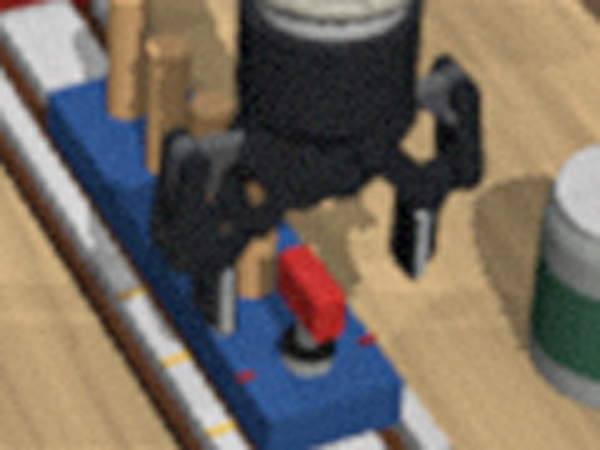

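The open fingers straddle the bar evenly (tips at (222,328) and (415,275), bar at (312,293)), now at grip depth.

Request:
play_rows:
  rows:
    - {"dx":0,"dy":0,"dz":0,"roll":0,"fingers":1}
    - {"dx":0,"dy":0,"dz":0,"roll":0,"fingers":1}
    - {"dx":0,"dy":0,"dz":0,"roll":0,"fingers":1}
    - {"dx":0,"dy":0,"dz":0,"roll":0,"fingers":1}
    - {"dx":0,"dy":0,"dz":0,"roll":0,"fingers":1}
    - {"dx":0,"dy":0,"dz":0,"roll":0,"fingers":1}
    - {"dx":0,"dy":0,"dz":0,"roll":0,"fingers":1}
    - {"dx":0,"dy":0,"dz":0,"roll":0,"fingers":1}
    - {"dx":0,"dy":0,"dz":0,"roll":0,"fingers":1}
  grip_force: 80

```text
time: 14.0
tool_pos: [0.6082, -0.1365, 0.0443]
tcp_rot: [-2.161, -2.276, 0.004]
wrist_force: [-5.2, -1.0, 1.5]
width: 0.169
```

Request:
play_rows:
  rows:
    - {"dx":0,"dy":-0.035,"dz":0,"roll":0,"fingers":1}
    - {"dx":0,"dy":0,"dz":-0.1,"roll":0,"fingers":1}
    - {"dx":0,"dy":0,"dz":-0.1,"roll":0,"fingers":1}
    - {"dx":0,"dy":0,"dz":-0.1,"roll":0,"fingers":1}
    - {"dx":0,"dy":0,"dz":-0.1,"roll":0,"fingers":1}
    - {"dx":0,"dy":0,"dz":0,"roll":0,"fingers":1}
    - {"dx":0,"dy":0,"dz":0,"roll":0,"fingers":1}
    - {"dx":0,"dy":0,"dz":0,"roll":0,"fingers":1}

```text
time: 14.67
tool_pos: [0.6082, -0.1363, 0.0597]
tcp_rot: [-2.162, -2.278, 0.001]
wrist_force: [2.1, -2.0, -12.8]
width: 0.174
```

Request:
play_rows:
  rows:
    - {"dx":0.06,"dy":0,"dz":0,"roll":0,"fingers":1}
    - {"dx":0.12,"dy":0,"dz":0,"roll":0,"fingers":1}
    - {"dx":0.12,"dy":0,"dz":0,"roll":0,"fingers":1}
    - {"dx":0.12,"dy":0,"dz":0,"roll":0,"fingers":1}
    - {"dx":0.12,"dy":0,"dz":0,"roll":0,"fingers":1}
    - {"dx":0.12,"dy":0,"dz":0,"roll":0,"fingers":1}
    - {"dx":0.12,"dy":0,"dz":0,"roll":0,"fingers":1}
    - {"dx":0.12,"dy":0,"dz":0,"roll":0,"fingers":1}
    - {"dx":0.12,"dy":0,"dz":0,"roll":0,"fingers":1}
    - {"dx":0.12,"dy":0,"dz":0,"roll":0,"fingers":1}
    - {"dx":0.08,"dy":0,"dz":0,"roll":0,"fingers":1}
    - {"dx":0.03,"dy":0,"dz":0,"roll":0,"fingers":1}
    - {"dx":0,"dy":0,"dz":0,"roll":0,"fingers":1}
    - {"dx":0,"dy":0,"dz":0,"roll":0,"fingers":1}

```text
time: 15.83
tool_pos: [0.606, -0.0857, 0.0608]
tcp_rot: [-2.162, -2.277, -0.001]
wrist_force: [0.5, 2.4, -14.0]
width: 0.17
```

Run:
```python
from h import *
s=bot.read_state(); u=np.array([-.052,.9986]); print(s["time"],s["tool_pos"],"travel",(s["tool_pos"][:2]-[.6082,-.1364])@u,s["wrist_force"].round(1))
c=vision.read_camera("side"); X=cloud(c); np.savez("side5.npz",**c)
for x,y in [(.6022,-.028),(.600,.020),(.5973,.068)]: fitcyl(X,c,x,y,(.062,.118),.052,False)
```

```text
15.8333 [ 0.6059557  -0.08568431  0.06083828] travel 0.05076138954973551 [  0.5   2.4 -14. ]
50 axis at zref [ 0.6035 -0.0271] tilt [] rms mm 1.87
30 axis at zref [0.5996 0.0207] tilt [] rms mm 1.12
109 axis at zref [0.598  0.0697] tilt [] rms mm 1.75
```

Request:
play_rows:
  rows:
    - {"dx":-0.015,"dy":0,"dz":0.1,"roll":0,"fingers":1}
    - {"dx":0,"dy":0,"dz":0.1,"roll":0,"fingers":1}
    - {"dx":0,"dy":0,"dz":0.1,"roll":0,"fingers":1}
    - {"dx":0,"dy":0,"dz":0.1,"roll":0,"fingers":1}
    - {"dx":0,"dy":0,"dz":0.1,"roll":0,"fingers":1}
    - {"dx":0,"dy":0,"dz":0.03,"roll":0,"fingers":1}
    - {"dx":0,"dy":0,"dz":0,"roll":0,"fingers":1}
    - {"dx":0,"dy":0,"dz":0,"roll":0,"fingers":1}
    - {"dx":0,"dy":0,"dz":0,"roll":0,"fingers":1}

```text
time: 16.63
tool_pos: [0.6062, -0.0876, 0.0421]
tcp_rot: [2.163, 2.278, -0.001]
wrist_force: [-7.5, 1.8, 3.2]
width: 0.17
```

Request:
play_rows:
  rows:
    - {"dx":0,"dy":0,"dz":0.05,"roll":0,"fingers":1}
    - {"dx":0,"dy":0,"dz":0.05,"roll":0,"fingers":1}
    - {"dx":0,"dy":0,"dz":0,"roll":0,"fingers":1}
    - {"dx":0,"dy":0,"dz":0,"roll":0,"fingers":1}
    - {"dx":0,"dy":0,"dz":0,"roll":0,"fingers":1}

```text
time: 17.05
tool_pos: [0.6063, -0.0882, 0.0415]
tcp_rot: [2.162, 2.278, -0.002]
wrist_force: [-16.7, 1.3, 21.9]
width: 0.17
```

Run:
```python
from h import *
def look(c,off):
    X=cloud(c); p=c["pixels"].astype(int); r={}
    red=(p[...,0]>110)&(p[...,1]<75)&(p[...,2]<75)&(abs(X[...,0]-.607)<.02)&(X[...,2]>.074)
    m=red&(abs(X[...,1]+.138-off)<.03); Q=X[m]
    e=Q[Q[:,1]<-.150+off]   # end face towards -y
    print(len(e),"handle end face y",np.median(e[:,1]).round(4),"z pct",np.percentile(e[:,2],[5,50,95]).round(4),"rows",np.where(m)[0].max())
    # blue end face rear edge + top
    blue=(p[...,2]>p[...,0]+40)&(abs(X[...,0]-.605)<.025)&(X[...,2]<.045)&(X[...,2]>.02)&(abs(X[...,1]+.165-off)<.03)
    print(" carriage rear face y",np.median(X[blue][:,1]).round(4),blue.sum())
look(dict(np.load("side2.npz")),0)
c=vision.read_camera("side"); look(c,.05); np.savez("side6.npz",**c)
X=cloud(c)
for x,y in [(.6022,-.028),(.600,.020),(.5973,.068),(.595,.117)]: fitcyl(X,c,x,y,(.062,.118),.052,False)
u,v=map(int,proj(c,(.603,-.07,.08)))
cv2.imwrite("pics/f.png",cv2.resize(c["pixels"][v-70:v+60,u-70:u+80,::-1],None,fx=4,fy=4,interpolation=cv2.INTER_CUBIC))
```

```text
56 handle end face y -0.1547 z pct [0.0823 0.0952 0.1049] rows 266
 carriage rear face y -0.1654 114
60 handle end face y -0.1056 z pct [0.0774 0.092  0.1022] rows 254
 carriage rear face y -0.1166 110
34 axis at zref [ 0.6032 -0.0288] tilt [] rms mm 1.58
42 axis at zref [0.6008 0.0174] tilt [] rms mm 2.12
150 axis at zref [0.5975 0.0668] tilt [] rms mm 1.84
135 axis at zref [0.5953 0.1153] tilt [] rms mm 2.0
```

View pics/f.png

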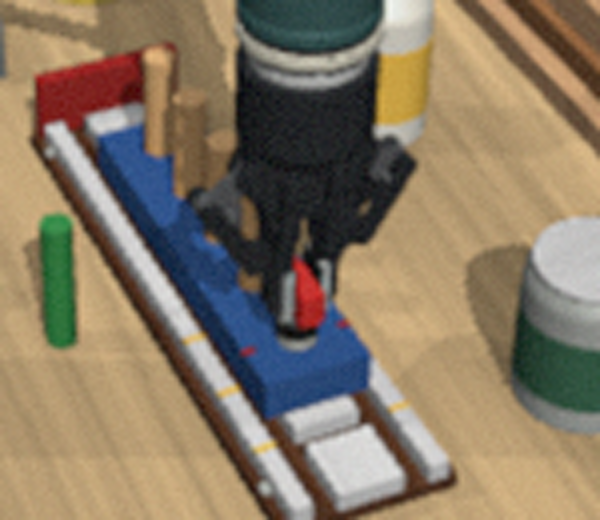

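The carriage moved about 49 mm, and the handle dropped about 3.5 mm below its rest height onto a hard stop at 22 N. I'll ease the sideways force and centre the carriage slightly.

Request:
play_rows:
  rows:
    - {"dx":0.03,"dy":-0.03,"dz":0,"roll":0,"fingers":1}
    - {"dx":0.02,"dy":-0.03,"dz":0,"roll":0,"fingers":1}
    - {"dx":0,"dy":0,"dz":0,"roll":0,"fingers":1}
    - {"dx":0,"dy":0,"dz":0,"roll":0,"fingers":1}
    - {"dx":0,"dy":0,"dz":0,"roll":0,"fingers":1}
    - {"dx":0,"dy":0,"dz":0,"roll":0,"fingers":1}

```text
time: 17.6
tool_pos: [0.6064, -0.0873, 0.0415]
tcp_rot: [2.159, 2.274, 0.002]
wrist_force: [-9.6, -0.9, 15.1]
width: 0.169
```

Run:
```python
from h import *
c=vision.read_camera("side"); X=cloud(c); p=c["pixels"].astype(int)
blue=(p[...,2]>p[...,0]+40)&(abs(X[...,0]-.605)<.025)&(X[...,2]<.045)&(X[...,2]>.02)&(abs(X[...,1]+.115)<.03)
print("rear face travel",np.median(X[blue][:,1])+.1654)
fitcyl(X,c,.595,.117,(.062,.118),.052,False)
fitcyl(X,c,.431,-.357,(.035,.096),.03,False); c0=dict(np.load("side0.npz")); fitcyl(cloud(c0),c0,.431,-.357,(.035,.096),.03,False)
print("tops"); blobs(X,(X[...,2]>.113)&(X[...,2]<.126)&(abs(X[...,0]-.6)<.025)&(abs(X[...,1]-.04)<.1)&(p[...,0]-p[...,2]>25))
red=(p[...,0]>110)&(p[...,1]<75)&(p[...,2]<75)&(abs(X[...,0]-.607)<.02)&(X[...,2]>.074)&(abs(X[...,1]+.115)<.015)
print("handle z",np.percentile(X[red][:,2],[5,50,95]).round(4))
```

```text
rear face travel 0.049848014758195405
142 axis at zref [0.5954 0.1157] tilt [] rms mm 1.66
237 axis at zref [ 0.4299 -0.3576] tilt [] rms mm 1.1
243 axis at zref [ 0.4299 -0.3578] tilt [] rms mm 1.12
tops
51 [310.6 187.2] mean [0.594  0.1131 0.1195] mid [0.5942 0.1154 0.1192]
53 [318.4 197.5] mean [0.5965 0.0651 0.1194] mid [0.5968 0.0671 0.1185]
44 [326. 208.] mean [0.5979 0.0181 0.1201] mid [0.6    0.0193 0.1185]
handle z [0.079  0.0917 0.1013]
```

```bash
python3 -c "
from workcell import bot
s=bot.read_state(); print(s['tool_pos'],s['wrist_force'],s['width']); print(bot.finish_job())"
```

```text
[ 0.60634883 -0.08732639  0.04149737] [-9.71376587 -1.04283645 13.91024777] 0.17049825331192925
the job is handed in; nothing more can be done
None
```

I handed the job in at 17.6 s. One spare is in the empty pocket 0, the carriage is in the next hole, and the gripper is still holding the red handle pressed down.

**Last checks**
- **Carriage:** travel measured 49–50 mm. The rear face gave 49.8 mm and the last dowel about 48.5 mm, both inside the 47–53 mm limits.
- **Lock pin:** the handle is about 3–4 mm below where it rests by itself, against a hard stop. The wrist was pressing with about 14 N at hand-in.
- **Dowels:** the new dowel reached the pocket floor, and before the slide its top was level with its neighbour's. After the slide the other three were still at seated height, but the gripper hid the new one, so I didn't see it again.
- **Other spare:** it moved less than 0.5 mm.
- **Bystanders:** I saw no contact with any of them, but I didn't measure their positions.

**What went wrong or disagreed**
- **First grip on the handle missed:** the real fingertips sit about 30 mm above the reported tool point, so the fingers closed above the bar. I lowered about 29 mm and gripped again, and the handle did not appear to shift.
- **Sideways force:** about 10 N sideways was still on the wrist at hand-in.

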